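# Index the soldering turntable by one hole

## Task

Index the soldering turntable on by one hole: with the fingertips press the dished plunger knob gently down until its pin has left its hole, and with it pressed turn the table counter-clockwise (seen from above) to the next hole. Let the plunger spring fully up there so that the table is locked again; do not pick anything up, and leave the tape, cutters and solder beside it where they are.

Things in the scene. Friction and masses are not known exactly. Their poses are not given: they have to be found in the camera images.
- indexer: Fixed foot of the turntable: grey disc 260 mm across. Origin on its underside, on the turning axis. A grey pointer block, 48 mm high, stands at its -x edge. Six posts carry a fixed flat steel index ring (inner radius 95, outer 127 mm, top face 44 mm above the bench, 7 mm thick) with six 13 mm through holes, 60 degrees apart on a 108 mm radius.
- table_axis (a point): Centre of the turning aluminium table (182 mm across) at its top face, 42 mm above the bench; it turns about the vertical through this point and stays where left (0.04 N m friction). Hub cap 32 mm across, 14 mm high. Five white terminal strips (60 x 17 x 13 mm) are fixed on it, pointing outward 60 degrees apart; the sixth place is the plunger's.
- table (a joint): Angle of the table, rad, growing counter-clockwise seen from above; about 0 at the start, with the plunger's pin in the first hole. The next hole counter-clockwise is at 1.047 (60 degrees). The pin has about 0.014 rad of play in a hole.
- plunger (a joint): How far the plunger is pressed down, m: 0 fully up, 0.015 at its stop; the spring pushes up with 3 N to 7.5 N. Its pin (10 mm thick, round tip) reaches up into a hole of the ring from below and is clear from 0.010 on. Let up between holes, it rides under the ring and snaps up into the next hole; let up within 3 mm of a hole's centre, it centres itself.
- dish (a point): Centre of the floor of the plunger's knob: a black open dish, outer diameter 57, inner 49 mm, rim 6 mm above this point. It is 68 mm from the axis, 62.5 mm above the bench when up, and moves with table and plunger. Closed fingertips standing in it press it down and, pushing on the rim's inside, take the table round. The pin is 40 mm farther out.
- next_hole (a point): Centre of the next hole counter-clockwise, on the top face of the ring, 108 mm from the axis. With the plunger locked in it the pin's tip shows there, 3 mm proud.
- masking_tape: Loose roll of masking tape, 58 mm across, 25 mm high, lying flat beside the turntable. Leave it alone.
- side_cutters: Loose red-handled cutters, 148 x 47 x 14 mm, lying beside the turntable. Leave them alone.
- solder_spool: Loose small spool of solder wire, 44 mm across, 28 mm high, beside the turntable. Leave it alone.

How it is judged (in metres and radians):
On the way, in this order (a step that is already met when the one before it is completed fails the run):
1. the plunger is pressed in while the table still stands at the first hole (value of joint plunger above 0.008 m and value of joint table between -0.06 and 0.06 rad), for 0.2 s.
2. the table is turned past half-way with the pin under the ring (value of joint table above 0.55 rad and value of joint plunger above 0.005 m), for 0.1 s.
At the end, for the whole second after the job is handed in: The table stands still at the next hole counter-clockwise (60 degrees on, within 2 degrees), the plunger is up to within 2 mm, so that its pin is in that hole, and the tape, cutters and solder spool lie within 20 mm of where they were (value of joint table between 1.012 and 1.082 rad and value of joint plunger below 0.002 m and velocity of joint table between -0.03 and 0.03 rad/s and distance of each of masking_tape, side_cutters, solder_spool from where it was at the start of the episode below 0.02 m); the robot touches nothing.
It fails at once if the table is turned clockwise, away from the next hole (value of joint table below -0.2 rad).
It fails at once if the table is turned well past the next hole (value of joint table above 1.6 rad).
It fails at once if the plunger knob is forced or rammed with more than 35 N (contact force between the fingers and plunger above 35 N).
It fails at once if a thing beside the turntable is moved or lifted (distance of any of masking_tape, side_cutters, solder_spool from where it was at the start of the episode above 0.02 m).
It also fails if it takes over 35 s, if anything falls off the work surface, if the arm or the gripper's body presses on something with over 40 N, if the wrist force passes 120 N, or if a joint passes its speed limit or range.

## Robot

A 7-joint arm with a two-finger parallel gripper is mounted at the origin on a cart in front of the work surface, level with it; the furniture and walls round the work are solid. World frame = base frame: x ahead of the robot, y to its left, z up, the work surface at z = 0. Lengths are in mm, angles in degrees, forces in N, time in s.
With the tool pointing down it reaches from about 425 to 1025 mm from the base axis. Payload 3.6 kg.
Tool frame: the origin (TCP) lies at the very end of the fingers, on their centre line; the grasp point (between the pads) lies 19 mm behind it; z points along the fingers, y is the line along which they close (so a half turn about z gives the same grasp; the last joint's range is limited). The gripper opens to 85 mm and grips with 20 to 120 N. Pads are 22 mm wide; open, the fingers measure 114 mm over their backs; the gripper's body (76 mm by 85 mm) begins 54 mm behind the grasp point. The pads swing forward as they close: fully open they stand 13 mm farther back than shut.
Start: joints at [65.059, 33.873, 2.773, 92.16, -1.908, 54.013, -1.931], TCP at [243.009, -683.064, 201.802] pointing down, gripper open.
Joint ranges: [-153.93, 153.93], [-27.13, 128.08], [-72.61, 78.16], [10.71, 143.7], [-87.88, 267.88], [4.46, 118.87], [-176.78, 176.78]. Speed limits (degrees/s): [147.25, 147.25, 180, 180, 180, 180, 180].

## Interface

Orientations are given as a 3x3 rotation matrix whose columns are the frame's x, y, z axes.
In Python, from station import goto, servo_line, move_j, command_gripper, sleep, inverse_kinematics, read_state, get_image, get_calibration, Unreachable, hand_in, boxes_of gives the robot as it stands. The module is installed in compiled form; this text tells all that it offers. Calls block until the motion is done:
- goto(position, orientation): joint-space move of the TCP to a pose.
- servo_line(position, frame=None, max_speed=150): straight line of the TCP; frame=None keeps the orientation; max_speed is the mean speed in mm/s.
- move_j(angles): joint-space move.
- command_gripper(opening): finger opening in mm; the grip force is fixed at half the most; returns when the fingers have stopped.
- sleep(seconds).
- inverse_kinematics(position, orientation): joint angles nearest the present ones, or None.
- read_state(): the state.
- get_image(name): name is "scene" or "top" or "wrist"; returns the picture (384x512x3 uint8, blue, green, red); there is no depth.
- get_calibration(name): a dict with "vertical_fov" (degrees; the focal length in pixels is half the picture's height over the tangent of half this angle, whatever the lens; pixels are square), "cx", "cy" (the principal point, pixels), "eye" and "orientation" of the camera in the world. Camera axes: x right, y up, looking along -z (the intrinsics and any distortion apply to the point x, -y, -z); pixel columns grow to the right and rows downward; lengths in mm; the calibration is good to about 2 mm. The wrist camera is an equidistant fisheye: a pixel r from the principal point sees the ray r / f radians off the axis. A picture is of the moment at which its call begins: read the wrist's pose just before it. get_calibration takes no time and is no camera call; for the wrist camera it gives the pose at the moment of the call.
A pose or a line that the arm cannot do raises Unreachable and nothing moves.
- hand_in(): hands the job in; it is judged then, once.
Trained networks look in the newest picture that a camera, given by its name, has taken for a name from the list of things; names that differ only in an ending like _2 or _b are one class to them, and where a whole thing is asked for, a point or a joint stands for the part that bears it (a point fixed in the world has none). Each returns a list of dicts, best first, with "confidence" (0 to 1); they miss things now and then, are a little off and sometimes report something else, mostly with a low value. They report only what shows in the picture. A call takes as long as a camera call.
- boxes_of(camera, name): "centre" ([x, y, z] in mm, in world coordinates, good to about 4 mm: the middle of the surface that is visible of it).
The state is a dict: "time": time; "joint_pos": joint angles; "joint_vel": joint speeds; "effort": joint torques, N m; "position": TCP position; "orientation": TCP orientation; "ft_force": force on the tool from outside, world axes, zero at the start; "wrist_torque": the same for the moment, N m; "gripper_width": finger opening in mm; "grip_force": force on a finger pad.
Only numpy, scipy, OpenCV 4.12 (cv2) and the standard library are available. Lean on these libraries where they do the work, as an engineer would, in place of code of your own. Each camera call takes 0.05 s, during which the arm holds its last target. There are 200 camera calls.

## Working session

There is one attempt and no reset: what is moved stays moved. The work goes in short steps, each a Python script; the robot and the scene stay as the last script left them, time stands still between calls to the robot, and variables do not carry over. Pictures are saved under pics/ and viewed, at most 10 in all, crops included, and the job is handed in when it is done.

```bash
mkdir -p pics
python3 - <<'E'
from station import *
import cv2,numpy as np
a=get_image("top");b=get_image("scene")
cv2.imwrite("pics/a.png",a);cv2.imwrite("pics/b.png",b)
for c in("top","scene"):
  k=get_calibration(c);print(c,k)
  for n in("indexer","table_axis","plunger","dish","next_hole","masking_tape","side_cutters","solder_spool"):
    try:print(n,[(np.round(d["centre"]),round(d["confidence"],2)) for d in boxes_of(c,n)[:2]])
    except Exception as e:print(n,e)
s=read_state();print(s["time"],s["position"],s["orientation"])
E
```

```text
top {'vertical_fov': 49.93740446540794, 'cx': 254.62816720969573, 'cy': 189.78929879838114, 'eye': array([ 364.13925113,   48.41747741, 1114.25529806]), 'orientation': array([[-0.00588075,  0.98942623, -0.14491776],
       [-0.9998773 , -0.00792216, -0.01351361],
       [-0.01451878,  0.14482051,  0.98935142]])}
indexer [(array([500.,  66.,  48.]), 0.82)]
table_axis [(array([501.,  67.,  42.]), 0.71)]
plunger [(array([443.,  39.,  61.]), 0.78)]
dish [(array([441.,  36.,  61.]), 0.66)]
next_hole [(array([496.,  73.,  40.]), 0.69), (array([496.,  71.,  43.]), 0.46)]
masking_tape [(array([622., 206.,  22.]), 0.54)]
side_cutters [(array([397., -86.,  14.]), 0.94)]
solder_spool [(array([451., 253.,  27.]), 0.7)]
scene {'vertical_fov': 53.22166682571596, 'cx': 257.7553768516037, 'cy': 196.2742829926906, 'eye': array([192.19356559, 647.04925537, 841.77993292]), 'orientation': array([[-0.87372531,  0.36484832, -0.32169827],
       [-0.48631494, -0.64149123,  0.59328474],
       [ 0.01009232,  0.67481457,  0.73791832]])}
indexer [(array([493.,  94.,  46.]), 0.74)]
table_axis [(array([496.,  78.,  40.]), 0.67)]
plunger [(array([446.,  34.,  66.]), 0.76), (array([486.,  98.,  43.]), 0.69)]
dish [(array([443.,  37.,  64.]), 0.88)]
next_hole [(array([488., 100.,  41.]), 0.95)]
masking_tape [(array([618., 209.,  28.]), 0.62)]
side_cutters [(array([393., -81.,   8.]), 0.62), (array([495.,  79.,  40.]), 0.45)]
solder_spool [(array([447., 264.,  27.]), 0.88)]
0.9 [ 243.04031097 -683.06000828  201.78240489] [[ 9.42121375e-01  3.35272002e-01 -9.96018459e-06]
 [ 3.35272002e-01 -9.42121375e-01 -6.81028448e-06]
 [-1.16670005e-05  3.07674356e-06 -1.00000000e+00]]
```

View pics/a.png

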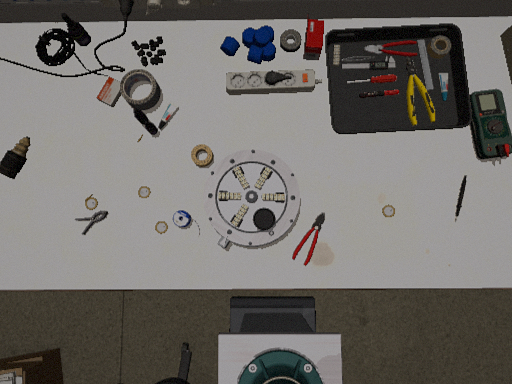

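View pics/b.png

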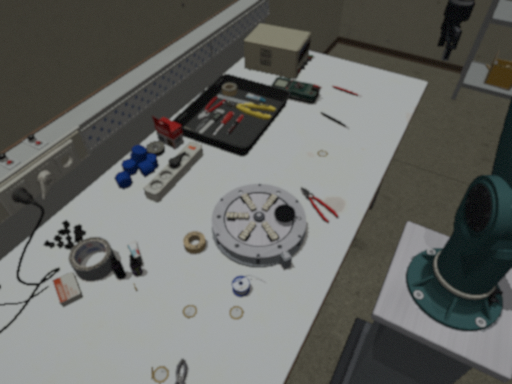

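The top view shows the turntable hub near (251,197) and the black dish near (264,219). I'll enlarge it and refine.

```bash
cat > h.py <<'E'
import numpy as np,cv2
from station import *
def f(k): return 192/np.tan(np.radians(k["vertical_fov"]/2))
def px2w(k,u,v,z):
    d=np.array([(u-k["cx"])/f(k),-(v-k["cy"])/f(k),-1]);d=k["orientation"]@d
    return k["eye"]+d*(z-k["eye"][2])/d[2]
def w2px(k,p):
    q=k["orientation"].T@(np.asarray(p)-k["eye"]);return np.array([k["cx"]-f(k)*q[0]/q[2],k["cy"]+f(k)*q[1]/q[2]])
E
python3 - <<'E'
from h import *
for c,fn,z in(("top","a",68.5),("scene","b",68.5)):
  k=get_calibration(c);im=cv2.imread(f"pics/{fn}.png")
  p=w2px(k,[442,37,65]);x0,y0=(p-18).astype(int)
  g=im[y0:y0+36,x0:x0+36].max(2);m=(g<60).astype(np.uint8)
  n,l,st,ce=cv2.connectedComponentsWithStats(m);i=1+np.argmax(st[1:,4]);print(c,"dish px",ce[i]+[x0,y0],st[i])
  print("dish",px2w(k,*(ce[i]+[x0,y0]),66))
im=cv2.imread("pics/a.png")[140:255,195:310];im2=cv2.resize(im,None,fx=5,fy=5,interpolation=cv2.INTER_CUBIC)
k=get_calibration("top");C=np.array([501,67])
for r,z in((127,44),(95,44),(91,42),(16,56)):
  pts=np.array([w2px(k,[C[0]+r*np.cos(t),C[1]+r*np.sin(t),z]) for t in np.linspace(0,6.28,60)])
  cv2.polylines(im2,[(((pts-[195,140])+.5)*5).astype(int)],True,(0,255,0),1)
cv2.imwrite("pics/c.png",im2)
E
```

```text
top dish px [263.7606383 219.0106383] [  7   7  22  23 376]
dish [442.41599471  39.9569717   66.        ]
scene dish px [284.57692308 213.67482517] [  9  10  20  19 286]
dish [438.69557323  42.67860813  66.        ]
```

View pics/c.png

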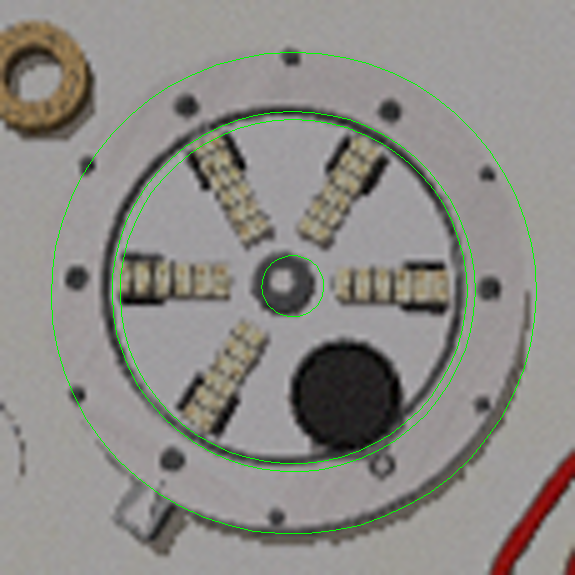

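The overlay sits about 6 enlarged px too far right. The holes are at (186,106), (390,111), (489,289), (172,460) and (76,278), and the pin is at (382,466). I'll fit axis and angles from these, then move above the dish.

Run:
```python
from h import *
k=get_calibration("top")
P=np.array([px2w(k,u/5-.4+195,v/5-.4+140,44)[:2] for u,v in((186,106),(390,111),(489,289),(382,466),(172,460),(76,278))])
# holes order clockwise in image: angles th0-60*i
from scipy.optimize import least_squares
r=least_squares(lambda p:(P-np.array([[p[0]+108*np.cos(p[2]-i*np.pi/3),p[1]+108*np.sin(p[2]-i*np.pi/3)] for i in range(6)])).ravel(),[501,67,0.5])
print(r.x[:2],np.degrees(r.x[2]),r.fun.round(1))
a=r.x[2]-np.pi
print("dish",r.x[:2]+68*np.array([np.cos(a),np.sin(a)]),np.degrees(a))
```

```text
[503.74858144  72.45078683] 27.994517468764823 [ 0.   0.   0.1 -0.2  0.1 -0.1 -0.1 -0.3 -0.1  0.3 -0.   0.3]
dish [443.70509065  40.53246586] -152.00548253123517
```

Fit residuals are within 0.3 mm. That puts the axis at about (503.7,72.5) and the dish at about (443.5,40.5), consistent with the blob. Moving above it with fingers closed.

```bash
cat >> h.py <<'E'
def R(yaw):
    c,s=np.cos(np.radians(yaw)),np.sin(np.radians(yaw));return np.array([[c,s,0],[s,-c,0],[0,0,-1.]])
def fish(k,u,v,z):
    F=f(k);x,y=u-k["cx"],v-k["cy"];r=np.hypot(x,y);t=r/F
    d=k["orientation"]@np.array([np.sin(t)*x/r,-np.sin(t)*y/r,-np.cos(t)])
    return k["eye"]+d*(z-k["eye"][2])/d[2]
def wfish(k,p):
    q=k["orientation"].T@(np.asarray(p,float)-k["eye"]);t=np.arctan2(np.hypot(q[0],q[1]),-q[2]);n=np.hypot(q[0],q[1])
    return np.array([k["cx"]+f(k)*t*q[0]/n,k["cy"]-f(k)*t*q[1]/n])
E
python3 - <<'E'
from h import *
best=None
C=np.array([503.7,72.5])
for yaw in range(-180,180,30):
  ok=[]
  for a in(-152,-92,-80):
    p=[*(C+68*np.array([np.cos(np.radians(a)),np.sin(np.radians(a))])),50]
    q=inverse_kinematics(p,R(yaw));ok.append(None if q is None else np.round(q))
  print(yaw,[None if q is None else list(q.astype(int)) for q in ok])
command_gripper(0)
goto([443.5,40.5,150],R(0))
s=read_state();k=get_calibration("wrist");im=get_image("wrist")
print(s["time"],s["position"],s["gripper_width"],s["ft_force"])
for n in("dish","plunger"):print([(d["centre"],d["confidence"]) for d in boxes_of("wrist",n)[:2]])
for p in([443.5,40.5,68.5],[443.5,40.5,62.5],s["position"]):
  u=wfish(k,p);print(u);cv2.circle(im,tuple(int(round(x)) for x in u),2,(0,255,0),-1)
for t in np.linspace(0,6.28,40):
  u=wfish(k,[443.5+28.5*np.cos(t),40.5+28.5*np.sin(t),68.5]);cv2.circle(im,tuple(int(round(x)) for x in u),1,(0,0,255),-1)
cv2.imwrite("pics/d.png",im)
E
```

```text
-180 [[np.int64(9), np.int64(32), np.int64(-26), np.int64(133), np.int64(38), np.int64(22), np.int64(40)], [np.int64(18), np.int64(36), np.int64(-33), np.int64(126), np.int64(40), np.int64(29), np.int64(45)], [np.int64(19), np.int64(37), np.int64(-34), np.int64(124), np.int64(41), np.int64(31), np.int64(44)]]
-150 [[np.int64(19), np.int64(35), np.int64(-41), np.int64(132), np.int64(51), np.int64(29), np.int64(57)], [np.int64(31), np.int64(42), np.int64(-51), np.int64(125), np.int64(55), np.int64(39), np.int64(60)], [np.int64(30), np.int64(43), np.int64(-51), np.int64(123), np.int64(54), np.int64(41), np.int64(62)]]
-120 [[np.int64(-33), np.int64(34), np.int64(30), np.int64(134), np.int64(-47), np.int64(22), np.int64(-172)], [np.int64(-29), np.int64(37), np.int64(32), np.int64(128), np.int64(-45), np.int64(27), np.int64(-171)], [np.int64(-29), np.int64(38), np.int64(33), np.int64(126), np.int64(-44), np.int64(28), np.int64(-171)]]
-90 [[np.int64(-20), np.int64(31), np.int64(11), np.int64(134), np.int64(-20), np.int64(17), np.int64(-170)], [np.int64(-23), np.int64(35), np.int64(24), np
[... 2234 characters left out ...]
nt64(-3)], [np.int64(10), np.int64(34), np.int64(-21), np.int64(124), np.int64(28), np.int64(26), np.int64(-3)]]
150 [[np.int64(6), np.int64(31), np.int64(-22), np.int64(133), np.int64(33), np.int64(21), np.int64(15)], [np.int64(15), np.int64(35), np.int64(-28), np.int64(126), np.int64(36), np.int64(27), np.int64(19)], [np.int64(15), np.int64(35), np.int64(-28), np.int64(124), np.int64(35), np.int64(29), np.int64(20)]]
4.325 [443.99927721  39.86218549 150.06025019] -0.16426974598128039 [ 0.137492   -0.12632719 -0.25726625]
[([442.8, 34.4, 63.8], 0.66)]
[([440.2, 38.4, 61.6], 0.74), ([504.9, 65.3, 43.2], 0.7)]
[256.93276998 189.25292903]
[256.93997037 187.28765288]
[257.79975237 226.94857828]
```

View pics/d.png

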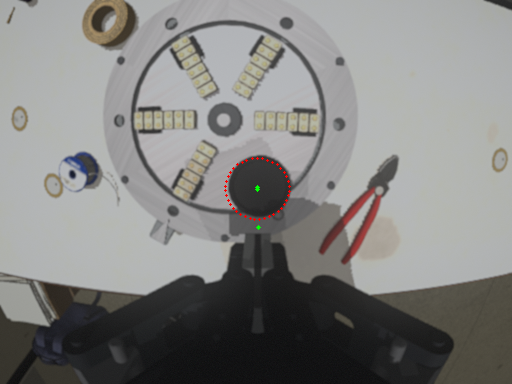

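The wrist view shows the dish at about (258.5,187.5), within about 1 mm of the predicted circle (red). Pressing down slowly.

Run:
```python
from h import *
def st(m):
  s=read_state();print(m,round(s["time"],2),np.round(s["position"],1),np.round(s["ft_force"],1))
X=[444,39.8]
servo_line([*X,75],max_speed=60);st("above")
servo_line([*X,64.5],max_speed=30);st("near")
for z in(61,58,55,52.5,50.5):
  servo_line([*X,z],max_speed=12);st(z)
sleep(.3);st("hold")
cv2.imwrite("pics/e.png",get_image("wrist"))
```

```text
above 5.88 [444.3  39.9  75.3] [0.3 0.7 0.7]
near 6.38 [443.8  39.8  64.3] [-0.1 -0.  -0.3]
61 6.82 [444.   39.8  60.9] [ 0.1 -0.1  0.2]
58 7.22 [443.9  39.8  57.9] [ 1.  -0.6  0.7]
55 7.62 [443.9  39.8  54.9] [-0.3 -0.6  0.5]
52.5 7.97 [443.9  39.8  52.4] [-0.8  0.6  1.4]
50.5 8.29 [443.9  39.8  50.4] [-0.1 -0.8 -0. ]
hold 8.59 [444.   39.8  50.5] [-0.7 -0.2 -0.1]
```

View pics/e.png

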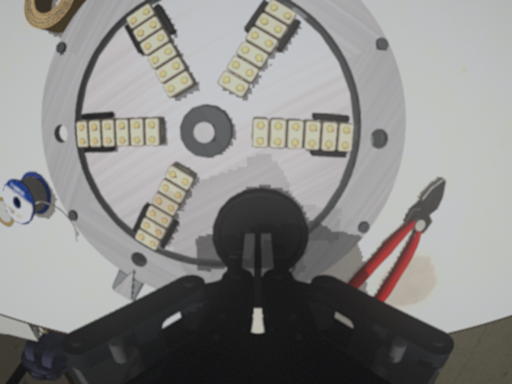

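The picture shows the dish circle centred at about (261,232), radius 46, with the fingers apparently over it, but no force. Checking by projection.

Run:
```python
from h import *
s=read_state();k=get_calibration("wrist");im=get_image("wrist")
print(s["position"],s["orientation"][:,2],k["eye"],s["ft_force"],s["effort"])
print("tcp px",wfish(k,s["position"]))
for dz,c in((0,(0,0,255)),(12,(0,255,0))):
  print(dz,wfish(k,[444,39.8,68.5-dz]))
  for t in np.linspace(0,6.28,60):
    u=wfish(k,[444+28.5*np.cos(t),39.8+28.5*np.sin(t),68.5-dz]);cv2.circle(im,tuple(int(round(x)) for x in u),1,c,-1)
cv2.circle(im,tuple(int(round(x)) for x in wfish(k,s["position"])),2,(255,255,0),-1)
# pin tip flush/hole
im=np.clip(im[150:310,170:360].astype(float)*1.8,0,255).astype(np.uint8)
cv2.imwrite("pics/f.png",cv2.resize(im,None,fx=3.5,fy=3.5,interpolation=cv2.INTER_CUBIC))
```

```text
[444.01298967  39.79712461  50.53133058] [ 6.81648603e-05  2.32391716e-05 -9.99999997e-01] [522.81062655  40.10357037 222.11727494] [-0.40538435  0.28539655  0.2840073 ] [ 1.81824789e-04 -3.85670400e+01  8.86674528e-02 -7.01903611e+00
  3.26967718e-03  5.25789364e-04  1.51907619e-05]
tcp px [257.80622897 226.99534768]
0 [257.84690546 239.93312623]
12 [257.81586034 231.05244283]
```

View pics/f.png

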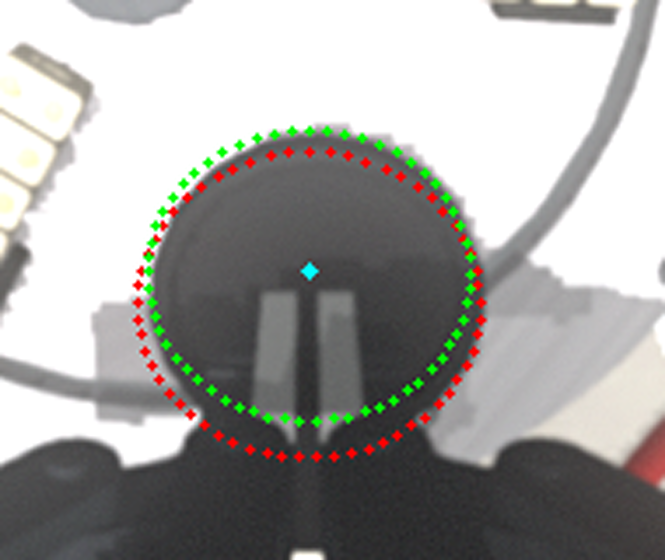

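The fingertips seem to end short of where the TCP projects, and there is no force. I'll compare the scene camera before and after.

Run:
```python
from h import *
b=cv2.imread("pics/b.png");n=get_image("scene")
c=[cv2.resize(np.clip(i[175:265,235:315].astype(float)*1.5,0,255).astype(np.uint8),None,fx=5,fy=5,interpolation=cv2.INTER_CUBIC) for i in(b,n)]
cv2.imwrite("pics/g.png",np.hstack(c))
k=get_calibration("scene");print(w2px(k,[444,39.8,68.5]),w2px(k,[444,39.8,56.5]),w2px(k,[444,39.8,50.5]))
```

```text
[283.31980205 211.57658574] [283.05256109 214.48409684] [282.92067185 215.91901707]
```

View pics/g.png

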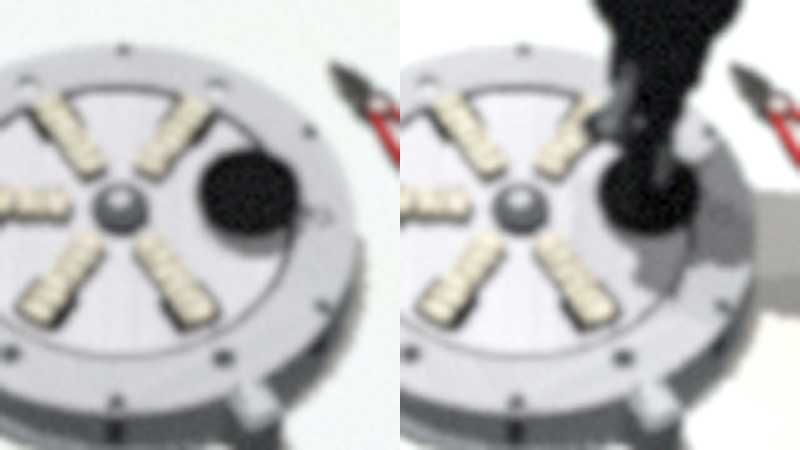

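The dish hasn't dropped (its lower edge is at about 237 in both crops), so the tips are not touching yet. Lowering in small steps with a guard on force and effort.

Run:
```python
from h import *
X=[444,39.8];e0=read_state()["effort"]
for z in np.arange(49.5,33,-1.):
  servo_line([*X,z],max_speed=15)
  S=[]
  for _ in range(4): S.append(read_state());sleep(.01)
  s=S[-1];F=np.mean([q["ft_force"] for q in S],0)
  de=np.array(s["effort"])-e0
  print(z,round(s["time"],2),np.round(s["position"][2],2),F.round(1),de[[1,3]].round(2))
  if abs(F[2])>2 or abs(de[1])>1.5:break
cv2.imwrite("pics/i.png",get_image("scene"))
```

```text
49.5 9.02 49.45 [ 0.3 -0.1  0.4] [-0.04  0.07]
48.5 9.3 48.44 [-0.1 -0.2 -0. ] [-0.09  0.13]
47.5 9.58 47.46 [-0.2 -0.5  0.3] [-0.14  0.19]
46.5 9.87 46.46 [-0.3 -0.3  0.1] [-0.19  0.25]
45.5 10.15 45.46 [ 0.  -0.1  0.3] [-0.25  0.31]
44.5 10.43 44.46 [0.2 0.1 0.2] [-0.3   0.37]
43.5 10.72 43.46 [-0.  -0.4 -0.4] [-0.35  0.43]
42.5 11.0 42.45 [ 0.  -0.3  0.5] [-0.41  0.49]
41.5 11.28 41.46 [-0.2 -0.3 -0. ] [-0.46  0.56]
40.5 11.57 40.46 [0.3 0.2 0.1] [-0.52  0.62]
39.5 11.85 39.44 [-0.  -0.2  0. ] [-0.57  0.68]
38.5 12.13 38.46 [-0.   0.2  0.1] [-0.62  0.74]
37.5 12.42 37.46 [ 0.3 -0.4  0. ] [-0.68  0.8 ]
36.5 12.7 36.46 [ 0.1 -0.  -0. ] [-0.73  0.86]
35.5 12.98 35.45 [ 0.2 -0.2  0.2] [-0.78  0.92]
34.5 13.27 34.45 [ 0.3 -0.   0. ] [-0.84  0.98]
33.5 13.55 33.45 [0.3 0.3 0.3] [-0.89  1.04]
```

Run:
```python
from h import *
n=cv2.imread("pics/i.png")
a=cv2.resize(np.clip(n[175:265,235:315].astype(float)*1.8,0,255).astype(np.uint8),None,fx=5,fy=5,interpolation=cv2.INTER_CUBIC)
w=get_image("wrist")[120:300,170:350]
w=cv2.resize(np.clip(w.astype(float)*2,0,255).astype(np.uint8),(390,390),interpolation=cv2.INTER_CUBIC)
w=cv2.copyMakeBorder(w,0,60,0,0,cv2.BORDER_CONSTANT)
cv2.imwrite("pics/j.png",np.hstack([a,w]));print(read_state()["time"],read_state()["gripper_width"])
```

```text
13.6583 0.005868623139709393
```

View pics/j.png

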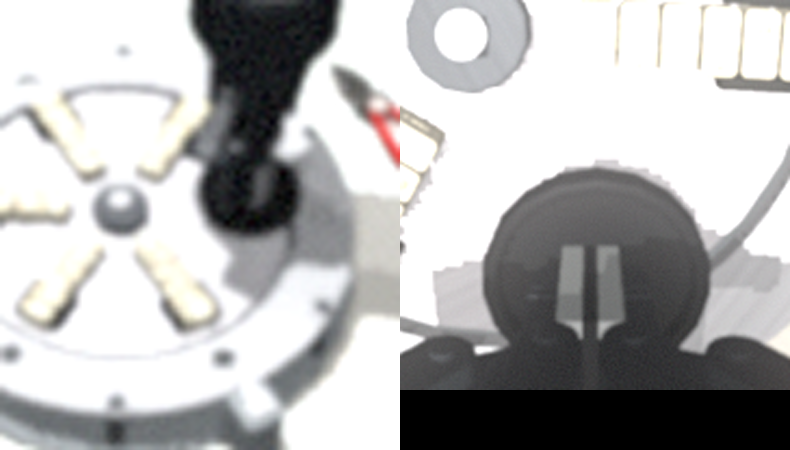

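The tip end stays at v≈233 in the wrist image and the dish is unpressed in the scene crop, so the fingers are visibly still above it. I'll estimate the real tip height from the ray (no robot time used).

Run:
```python
from h import *
from scipy.optimize import least_squares
k=get_calibration("wrist");p=np.array(read_state()["position"]);print(p,k["eye"],k["orientation"].round(3),f(k))
for dx in(0,11):
  for dz in(0,10,20,30,40):print(dx,dz,wfish(k,p+[dx,0,dz]).round(1))
# dish: edges u 209..313(left/right), top v 197.5
for z in(53.5,56,60,64,68.5):
  def fun(q):
    P=np.array([wfish(k,[q[0]+28.5*np.cos(t),q[1]+28.5*np.sin(t),z]) for t in np.linspace(0,6.28,90)])
    return [P[:,0].min()-209.2,P[:,0].max()-313,P[:,1].min()-197.5]
  r=least_squares(fun,[444,39.8],diff_step=1e-3);print(z,r.x.round(1),r.fun.round(1))
# hub cap hole/rim: outer edges crop 407..530
for z in(50,56,60):print("hub r px",wfish(k,[503.7,72.5-16,z])-wfish(k,[503.7,72.5+16,z]),wfish(k,[503.7,72.5,z]))
```

```text
[443.99868886  39.80253605  33.50726742] [522.79778779  40.10458566 205.07528018] [[ 0.     0.952  0.305]
 [-1.     0.     0.   ]
 [ 0.    -0.305  0.952]] 297.3186396354542
0 0 [257.8 227. ]
0 10 [257.8 233.9]
0 20 [257.8 241.5]
0 30 [257.9 250. ]
0 40 [257.9 259.4]
11 0 [257.8 210.9]
11 10 [257.8 217.1]
11 20 [257.9 224. ]
11 30 [257.9 231.8]
11 40 [257.9 240.4]
53.5 [442.3  37.9] [ 2.6 -2.6 -0.3]
56 [443.1  37.9] [ 1.9 -1.9 -0.2]
60 [444.4  38. ] [ 0.6 -0.6 -0.1]
64 [445.7  38. ] [-0.7  0.7  0.1]
68.5 [447.1  38.1] [-2.3  2.3  0.3]
hub r px [58.54988762 -1.48623685] [196.18596724 136.18331479]
hub r px [60.63820159 -1.55666568] [193.85423778 137.67331424]
hub r px [62.10976539 -1.60506691] [192.20061764 138.73324608]
```

Dish and hub both look about 7 mm lower relative to the hand than reported, and the tip ends well behind the TCP. Contact should come a bit lower. I'll recentre slightly to (445,38.2) and keep feeling down.

Run:
```python
from h import *
X=[445,38.2]
for z in np.arange(32.5,10,-1.):
  servo_line([*X,z],max_speed=20)
  S=[]
  for _ in range(3): S.append(read_state());sleep(.005)
  s=S[-1];F=np.mean([q["ft_force"] for q in S],0)
  print(z,round(s["time"],2),np.round(s["position"],2),F.round(1))
  if abs(F[2])>1.8:break
get_image("scene")
cv2.imwrite("pics/k.png",get_image("scene"));cv2.imwrite("pics/kw.png",get_image("wrist"))
```

```text
32.5 13.93 [445.02  38.2   32.55] [-0.4  0.3  2.3]
```

Run:
```python
from h import *
X=[445,38.2]
for z in np.arange(31.5,26,-1.):
  servo_line([*X,z],max_speed=20)
  S=[]
  for _ in range(3): S.append(read_state());sleep(.005)
  s=S[-1];F=np.mean([q["ft_force"] for q in S],0)
  print(z,round(s["time"],2),np.round(s["position"],2),F.round(1),s["wrist_torque"])
  if abs(F[2])>9:break
```

```text
31.5 14.36 [445.    38.21  31.5 ] [-0.6 -0.3  3. ] [ 0.04059745  0.13487947 -0.00717346]
30.5 14.63 [445.    38.18  30.46] [-0.7  0.   2.9] [ 0.09784959  0.10731236 -0.05901237]
29.5 14.91 [444.96  38.2   29.45] [-0.6  0.3  3.6] [0.09396049 0.1298954  0.01738612]
28.5 15.18 [444.99  38.19  28.47] [-0.1  0.3  4. ] [ 0.04000548  0.09677623 -0.00261136]
27.5 15.46 [444.99  38.18  27.48] [-0.8  0.2  4.2] [0.03084564 0.17525025 0.07573257]
26.5 15.73 [444.99  38.17  26.47] [-0.3  0.2  5.2] [-0.02535211  0.10992559  0.04535809]
```

Contact at z≈33, and the spring curve matches (3 N rising about 0.3 N/mm). Pressing to about 12.5 mm, holding, then turning to 45° with force monitoring.

```bash
cat >> h.py <<'E'
A0=-152.;C=np.array([505.,70.])
def arc(th,r=68.):
    a=np.radians(A0+th);return C+r*np.array([np.cos(a),np.sin(a)])
def meas(m,th,n=3):
    S=[]
    for _ in range(n): S.append(read_state());sleep(.005)
    F=np.mean([q["ft_force"] for q in S],0);a=np.radians(A0+th)
    fr=F[0]*np.cos(a)+F[1]*np.sin(a);ft=-F[0]*np.sin(a)+F[1]*np.cos(a)
    print(m,round(S[-1]["time"],2),np.round(S[-1]["position"],1),"rad %.1f tan %.1f z %.1f"%(fr,ft,F[2]));return fr,ft,F[2]
E
python3 - <<'E'
from h import *
X=[445,38.2];ok=True
for z in(24.5,22.5,21.5,20.5):
  servo_line([*X,z],max_speed=15)
  if meas(z,0)[2]>11: ok=False;break
sleep(.3);print(X,arc(0))
if ok:
  for th in range(5,46,5):
    servo_line([*arc(th),20.5],max_speed=40)
    fr,ft,fz=meas(th,th)
    if max(abs(fr),abs(ft))>10 or fz>15:break
get_image("wrist")
print([(d["centre"],d["confidence"]) for d in boxes_of("wrist","dish")[:2]])
get_image("top")
print([(d["centre"],d["confidence"]) for d in boxes_of("top","dish")[:2]])
get_image("scene");print([(d["centre"],d["confidence"]) for d in boxes_of("scene","dish")[:2]])
cv2.imwrite("pics/l.png",get_image("wrist"));print(read_state()["time"])
E
```

```text
24.5 16.04 [445.   38.2  24.5] rad 0.6 tan -0.4 z 5.0
22.5 16.35 [445.   38.2  22.6] rad 0.8 tan -0.5 z 5.6
21.5 16.62 [445.   38.2  21.6] rad 0.4 tan -0.4 z 5.7
20.5 16.9 [445.   38.1  20.6] rad 0.7 tan -0.4 z 6.2
[445, 38.2] [444.95956369  38.07593373]
5 17.52 [448.4  32.7  20.7] rad 0.7 tan 0.5 z 6.5
10 17.85 [452.1  27.9  20.7] rad 1.0 tan 0.8 z 6.3
15 18.18 [456.1  23.4  20.7] rad 0.8 tan -0.2 z 6.1
20 18.5 [460.4  19.3  20.8] rad 1.1 tan 0.4 z 5.9
25 18.82 [465.1  15.5  20.8] rad 0.5 tan 0.5 z 6.7
30 19.15 [470.   12.2  20.8] rad 0.7 tan 0.4 z 5.9
35 19.48 [475.1   9.3  20.8] rad 0.2 tan -0.2 z 6.3
40 19.8 [480.6   6.9  20.8] rad 0.3 tan 0.5 z 6.1
45 20.12 [486.2   4.9  20.8] rad 0.1 tan 0.5 z 6.0
[([496.2, 4.8, 51.0], 0.94), ([536.4, 55.4, 48.2], 0.25)]
[]
[([472.9, 15.7, 51.0], 0.47)]
20.4833
```

View pics/l.png

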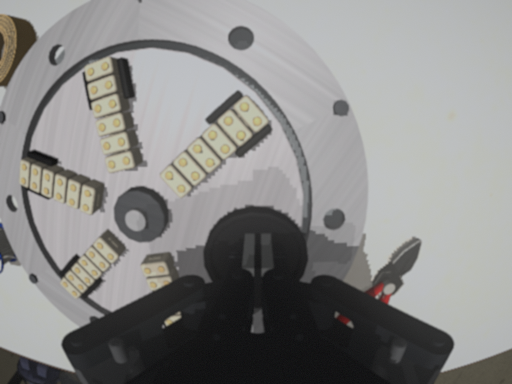

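The wrist view shows the table turned: hub at (140,213), strips toward (262,110) and (100,65), and the next hole at about (334,219). I'll compute the table angle.

Run:
```python
from h import *
k=get_calibration("wrist")
def P(u,v,z):return fish(k,u,v,z)[:2]
for dz in(0,-7):
  h=P(140,213,56+dz)
  print("hub",h)
  for n,(u,v) in dict(s1=(222,146),s2=(111,110),s3=(58,185),s4=(90,265)).items():
    d=P(u,v,55+dz)-h;print(n,np.degrees(np.arctan2(d[1],d[0])).round(1),np.hypot(*d).round(1))
  for n,(u,v) in dict(hole=(334,219),hole2=(241,38),hole3=(57,55)).items():
    d=P(u,v,44+dz)-h;print(n,np.degrees(np.arctan2(d[1],d[0])).round(1),np.hypot(*d).round(1))
  d=P(257,252,56+dz)-h;print("dish",P(257,252,56+dz),np.degrees(np.arctan2(d[1],d[0])).round(1),np.hypot(*d).round(1))
```

```text
hub [509.18464542  66.56860509]
s1 -52.9 56.1
s2 11.8 55.1
s3 73.6 54.5
s4 131.0 54.7
hole -94.4 104.2
hole2 -31.6 101.8
hole3 30.7 104.9
dish [487.74117934   5.40582794] -109.3 64.8
hub [506.34274188  69.7124051 ]
s1 -52.9 59.0
s2 11.8 57.9
s3 73.6 57.3
s4 131.0 57.5
hole -94.3 109.3
hole2 -31.6 107.0
hole3 30.6 109.9
dish [483.8003909    5.41530014] -109.3 68.1
```

The table is at 42.7° (dish and strips agree; radii 68 and 108 check out), with the tip leading by 2.3°. Next: go to 58°, ease up so the pin rides under the ring, then push on until it snaps in.

Run:
```python
from h import *
for th in(50,55,58):
  servo_line([*arc(th),20.5],max_speed=40)
meas("58",58)
servo_line([*arc(58),25.5],max_speed=20);meas("eased",58,5)
for th in range(59,72):
  servo_line([*arc(th),25.5],max_speed=15)
  fr,ft,fz=meas(th,th,4)
  if fz>1.8 or max(abs(fr),abs(ft))>8:break
cv2.imwrite("pics/m.png",get_image("wrist"));print(boxes_of("wrist","dish")[:1],read_state()["time"])
```

```text
58 21.35 [501.1   2.3  20.8] rad 0.2 tan -0.7 z 6.6
eased 21.79 [500.    2.1  25.3] rad -0.0 tan -0.1 z 0.3
59 22.07 [501.4   2.1  25.3] rad -0.0 tan 0.1 z -0.0
60 22.36 [502.7   2.1  25.5] rad -0.0 tan 0.2 z 0.1
61 22.64 [503.9   2.   25.5] rad 0.4 tan 0.0 z -0.0
62 22.93 [505.1   2.   25.5] rad -0.3 tan 0.3 z 0.4
63 23.21 [506.3   2.   25.5] rad 0.0 tan 0.4 z -0.2
64 23.49 [507.1   2.   25.4] rad -0.0 tan -0.5 z 0.3
65 23.77 [507.4   2.   25.3] rad 0.4 tan -2.3 z 1.3
66 24.06 [508.1   2.   25.2] rad -0.4 tan -4.3 z 1.7
67 24.34 [513.5   2.8  26.2] rad -0.5 tan -0.9 z 4.7
[{'centre': [515.0, -5.6, 61.9], 'confidence': 0.98}] 24.45
```

Fz jumped to 4.7 N with the tangential load gone, so the pin snapped in. Backing off, lifting and checking.

Run:
```python
from h import *
servo_line([*arc(65),25.8],max_speed=20);meas("back",65)
p=[*arc(65),40];servo_line(p,max_speed=30);meas("up",65)
servo_line([*arc(65),140],max_speed=100);meas("up",65)
cv2.imwrite("pics/n.png",get_image("wrist"));print(boxes_of("wrist","dish")[:1])
print(read_state()["time"])
```

```text
back 24.73 [511.5   2.5  26.4] rad -1.0 tan 3.3 z 3.9
up 25.38 [507.7   1.9  39.8] rad 0.4 tan 1.0 z -0.2
up 26.56 [508.    2.  139.4] rad 0.4 tan -0.1 z -0.1
[{'centre': [498.6, -2.8, 65.2], 'confidence': 0.66}]
26.6667
```

View pics/n.png

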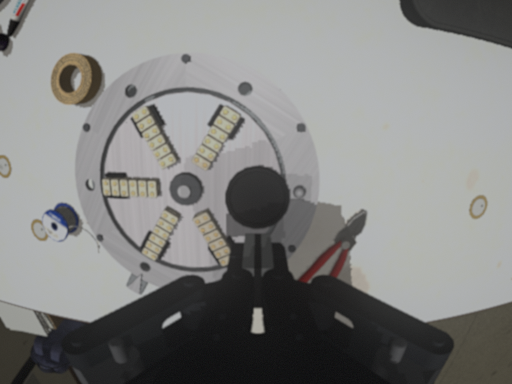

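The final view shows the dish at (257,197) and the bright pin tip in the next hole at (300,192). The strips line up with the holes, and tape, spool and cutters look undisturbed.

```bash
python3 -c "
from station import *
print(hand_in())"
```

```text
the job is handed in; nothing more can be done
None
```

I turned the table one hole counter-clockwise and handed the job in. The last picture shows the pin up in the next hole and the tape, cutters and solder where they were; the judge's verdict was not returned.

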